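# Load an instrument cassette into the packed sloping rack

### The arm

A 6-joint arm with a two-finger parallel gripper is mounted at the origin on the work surface. World frame = base frame: x ahead of the robot, y to its left, z up, the work surface at z = 0. Lengths are in mm, angles in rad, forces in N, time in s.
With the tool pointing down it reaches from about 350 to 975 mm from the base axis. Payload 7.1 kg.
Tool frame: the origin (TCP) lies between the finger pads; the fingertips stand 17 mm ahead of it and the grasp point (between the pads) lies 2 mm behind it; z points along the fingers, y is the line along which they close (so a half turn about z gives the same grasp; the last joint's range is limited). The gripper opens to 88 mm and grips with 3 to 60 N. Pads are 20 mm wide; open, the fingers measure 115 mm over their backs; the gripper's body (75 mm by 178 mm) begins 61 mm behind the grasp point.
Start: joints at [-0.019, 0.423, 1.63, -0, 1.089, -0.019], TCP at [624.984, 0.026, 239.675] pointing down, gripper open.
Joint ranges: [-3, 3], [-0.9, 2.11], [0.09, 2.58], [-1.31, 4.45], [0.11, 2.69], [-2.54, 2.54]. Speed limits (rad/s): [2.39, 2.39, 3.01, 3.14, 3.14, 3.14].

### API

Orientations are given as a rotation vector (axis times angle).
In Python, from workcell import ctrl gives the robot as it stands.
- The arm moves only by the shell command python3 jog.py 'ROWS' [OPENING]. ROWS is a JSON list that holds a single list of rows (three levels of brackets), with 1 to 5 rows, each of 6 numbers: dx, dy, dz in mm, then a rotation vector rx, ry, rz in rad; each row shifts and turns the commanded pose from where the row before left it, along the tool's axes as they then stand; what a row does not reach is not made up. A row lasts 1/12 s, in which the tool goes at most 41.7 mm and 0.125 rad, less where a joint would pass 70% of its speed; a pose out of reach is approached as far as the arm can. OPENING is the finger opening in mm, set as the command begins (- or left out keeps the last). The fingers move at their own pace and stop on an object; the grip force is fixed at half the most. Time passes only in rows, so rows that do not move let the fingers close. It prints the time, the measured TCP pose, the force, the opening and the grip force at its end. Input that does not fit is refused with a message, and nothing moves.
- ctrl.get_obs(): the state, without advancing time (a new reading comes with each control period).
- ctrl.get_image(name): name is "scene" or "side" or "wrist"; returns a dict with "img" (480x640x3 uint8, red, green, blue), "fx", "fy", "cx", "cy" (pixels), "R" (3x3) and "t" (3): a world point X has camera coordinates R X + t. Camera axes: x right, y down, z forward; pixel columns grow to the right and rows downward; lengths in mm; the calibration is good to about 2 mm. A picture is of the moment at which its call begins. There is no depth.
- ctrl.close_job(): hands the job in; it is judged then, once.
The state is a dict: "t": time; "qpos": joint angles; "qvel": joint speeds; "joint_torque": joint torques, N m; "ee_pos": TCP position; "orientation": TCP orientation; "ft_force": force on the tool from outside, world axes, zero at the start; "moment": the same for the moment, N m; "width": finger opening in mm; "grasp_force": force on a finger pad.
Only numpy, scipy, OpenCV 4.12 (cv2) and the standard library are available. Lean on these libraries where they do the work, as an engineer would, in place of code of your own. Each camera call takes 0.05 s, during which the arm holds its last target. There are 200 camera calls.

### The job

Swing the rack's hold-down bar up and back by its red grip, then take the purple cassette from the white dock and lower it, without dropping it, fully home into the empty place between the packed cassettes. Let go of it, then swing the bar fully closed over the cassettes again. Do not shift the packed cassettes or disturb the other things on the table.

Things in the scene. Friction and masses are not known exactly. Their poses are not given: they have to be found in the camera images.
- cassette: cassette to load: aluminium, purple trim, 0.18-0.36 kg. Box 112 (x, length) x 22 (y, thick) x 75 mm (z); the lowest 12 mm is a foot only 18 mm thick. On top, centred, a purple grip block 36 (x) x 14 (y) x 42 mm high (75 to 117 mm above the underside). Either way round will do. Origin: centre of the underside. Starts upright in the dock
- dock: white fixed dock, foot 150 x 64 mm, pocket 116 x 28 mm with walls up to 26 mm above the table; the cassette stands loosely in it, underside 6 mm above the table, its length along the dock's x. Origin: centre of the underside
- rack: fixed metal rack; frame level: origin centre of underside, x away from robot, y left. Its floor (centre 45 mm above the table) slopes 30 degrees, open top leaning to the robot. Five places along y, 25 mm apart, between 3 mm wide, 8 mm high ribs; 14 mm lips at both ends, 118 mm apart. Side walls at y +-64 to 69, 50 mm high. Packs 3 mm apart; one of the three inner places is empty
- gap_clip: blue clip 10 x 16 x 28 mm fixed on the rack's low front lip before the empty place. Origin: where the origin of a cassette resting in that place against the low lip lies (so 3 mm short of mid-play; 6 mm play towards +x). z points straight out of the place (30 degrees from vertical, leaning to the robot), x up the floor's slope away from the robot, y left across the packs
- bail (a joint): rack's dark U-shaped hold-down bar, on a hinge across the rack behind the cassettes; rad: 0 closed (bar 4 mm above the cassette tops, behind the grip blocks, barring all places), grows as it swings up and back from the robot, stop at 2.0. Friction (0.12 N m) keeps it where it is left; about 3 N at the grip moves it
- bail_grip (a point): middle of the bar's red round grip, 12 mm thick, 50 mm long along the rack's y, sticking out on the rack's left (+y), 44 mm from the hinge axis, free space around it. Closed, the line from hinge to grip points along minus x of gap_clip. The grip may turn between the pads
- bail_hinge (a point): point on the bar's hinge axis (along the rack's y), level in y with the middle of the red grip; the axis runs through the pivots on the rack's rear posts
- pack_1: aluminium instrument cassette like the purple one, same size and grip block, green trim, loose, standing in the rack; origin at the centre of its underside, z up along the cassette (leaning 30 degrees with the rack)
- pack_2: aluminium instrument cassette like the purple one, same size and grip block, yellow trim, loose, standing in the rack; origin at the centre of its underside, z up along the cassette (leaning 30 degrees with the rack)
- pack_3: aluminium instrument cassette like the purple one, same size and grip block, orange trim, loose, standing in the rack; origin at the centre of its underside, z up along the cassette (leaning 30 degrees with the rack)
- pack_4: aluminium instrument cassette like the purple one, same size and grip block, white trim, loose, standing in the rack; origin at the centre of its underside, z up along the cassette (leaning 30 degrees with the rack)
- spray_bottle: white bottle, 72 mm across, 190 mm high, standing; origin at the centre of its underside; bystander
- jar: amber jar, 64 mm across, 90 mm high, standing; origin at the centre of its underside; bystander
- carton: green box 70 x 120 x 50 mm; origin at the centre of its underside; bystander
- cup: blue cup, 70 mm across, 80 mm high; origin at the centre of its underside; bystander
- mirror: hand instrument with green handle, 160 mm long, lying on the table; bystander

How it is judged (in metres and radians):
On the way, in this order (a step that is already met when the one before it is completed fails the run):
1. the hold-down bar is swung open (joint above 1.4 rad) (value of joint bail above 1.4 rad), for 0.2 s.
2. the purple cassette is lifted clear of the dock (50 mm above its underside) (z of cassette in the frame of dock above 0.05 m and value of joint bail above 1 rad), for 0.1 s.
3. the purple cassette sits fully home in the empty place and is let go, with the bar still open (x of cassette in the frame of gap_clip between -0.004 and 0.009 m and y of cassette in the frame of gap_clip between -0.005 and 0.005 m and z of cassette in the frame of gap_clip between -0.004 and 0.004 m and angle between the z axis of cassette and the z axis of gap_clip, either way round below 0.08 rad and angle between the x axis of cassette and the x axis of gap_clip, either way round below 0.08 rad and contact force between the fingers and cassette below 0.2 N and value of joint bail above 1 rad), for 0.2 s.
At the end, for the whole second after the job is handed in: The purple cassette rests home in the empty place (within 5 mm across, 4 mm in depth, -4 to +9 mm along the slope, aligned to 0.08 rad), at rest and released; the bar is closed (below 0.12 rad); each packed cassette is within 6 mm and each bystander within 20 mm of its start (x of cassette in the frame of gap_clip between -0.004 and 0.009 m and y of cassette in the frame of gap_clip between -0.005 and 0.005 m and z of cassette in the frame of gap_clip between -0.004 and 0.004 m and angle between the z axis of cassette and the z axis of gap_clip, either way round below 0.08 rad and angle between the x axis of cassette and the x axis of gap_clip, either way round below 0.08 rad and value of joint bail below 0.12 rad and contact force between the fingers and cassette below 0.2 N and linear speed of cassette below 0.02 m/s and distance of each of pack_1, pack_2, pack_3, pack_4 from where it was at the start of the episode below 0.006 m and distance of each of spray_bottle, jar, carton, cup, mirror from where it was at the start of the episode below 0.02 m); the robot touches nothing.
It fails at once if a packed cassette is shifted by more than 10 mm (distance of any of pack_1, pack_2, pack_3, pack_4 from where it was at the start of the episode above 0.01 m).
It fails at once if the purple cassette is dropped (moves faster than 0.35 m/s while not held) (linear speed of cassette above 0.35 m/s and contact force between the fingers and cassette below 0.2 N).
It fails at once if another thing on the table is moved by more than 40 mm (distance of any of spray_bottle, jar, carton, cup, mirror from where it was at the start of the episode above 0.04 m).
It also fails if it takes over 64 s, if anything falls off the work surface, if the arm or the gripper's body presses on something with over 40 N, if the wrist force passes 120 N, or if a joint passes its speed limit or range.

## Working session

There is one attempt and no reset: what is moved stays moved. The work goes in short steps, Python scripts to look and compute and a shell command to move; the robot and the scene stay as the last step left them, time stands still between calls to the robot, and variables do not carry over. Pictures are saved under pics/ and viewed, at most 10 in all, crops included, and the job is handed in when it is done.

```bash
ls; mkdir -p pics
python3 - <<'E'
from workcell import ctrl
import cv2
o=ctrl.get_obs(); print(o)
for n in("scene","side"):
    d=ctrl.get_image(n); cv2.imwrite(f"pics/{n}0.png",d["img"][:,:,::-1]); print(n,d["fx"],d["cx"],d["cy"],d["R"],d["t"])
E
```

```text
jog.py
pics
workcell.py
{'t': 0.0, 'qpos': array([-1.89789918e-02,  4.23839736e-01,  1.63069811e+00, -1.86130295e-05,
        1.08860356e+00, -1.89785352e-02]), 'qvel': array([-8.50316938e-05,  2.31544559e-04, -5.38311388e-04,  4.06535528e-04,
        5.71304250e-04,  6.33044295e-04]), 'joint_torque': array([ 1.28069914e-03, -5.44622147e+01, -2.73670936e+01,  6.42951974e-02,
        2.27214623e-02, -1.51321510e-04]), 'ee_pos': array([6.24460728e+02, 4.42585245e-02, 2.38899185e+02]), 'orientation': array([-2.22065120e+00, -2.22066938e+00,  1.70533286e-03]), 'ft_force': array([ 0.02226977, -0.33476835,  1.1771846 ]), 'moment': array([0.07174004, 0.02350825, 0.02409941]), 'grasp_force': 0.0, 'width': 87.64599567198226}
scene 487.4299249639094 320.2946178627133 243.8110184974126 [[-0.84754641  0.53045878  0.01669035]
 [ 0.28442581  0.4805459  -0.8295647 ]
 [-0.44807036 -0.69834742 -0.55816112]] [ 443.52090872  -77.75912752 1467.85254594]
side 515.2510457809695 314.46132910877776 229.82492082466553 [[ 0.94630861 -0.32322354  0.00515413]
 [-0.18332273 -0.5497138  -0.81498927]
 [ 0.26625701  0.77028649 -0.57945312]] [-512.83450984  208.1054192  1228.63098192]
```
View pics/scene0.png

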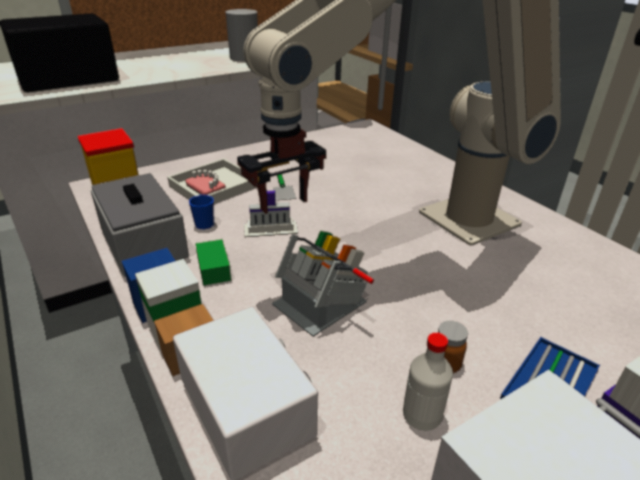

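View pics/side0.png

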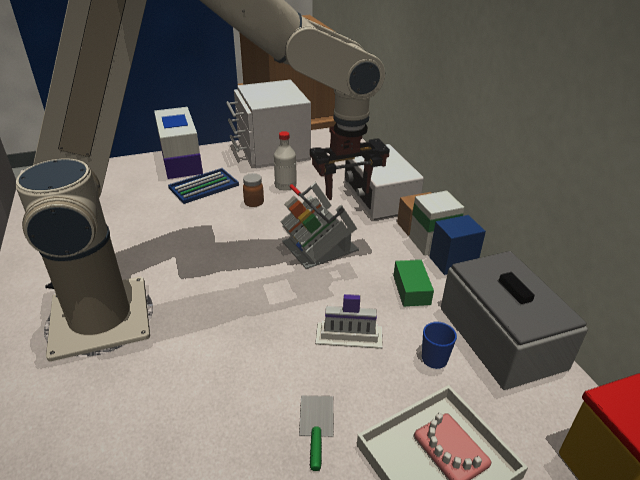

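Scene shows the rack near (320,285), red grip at (362,274) and the dock near (270,225), blurred. Side shows the dock at (350,330), the purple grip block at (351,303), the rack at (318,235) and the red grip at (294,191).

Create h.py:
```python
import numpy as np, cv2
from workcell import ctrl
from scipy.spatial.transform import Rotation as Rot
def get(n,save=None):
    d=ctrl.get_image(n); d["R"]=np.array(d["R"]); d["t"]=np.array(d["t"])
    if save: cv2.imwrite(f"pics/{save}.png",d["img"][:,:,::-1])
    return d
def ray(d,p):
    v=np.array([(p[0]-d["cx"])/d["fx"],(p[1]-d["cy"])/d["fy"],1.])
    v=d["R"].T@v; return -d["R"].T@d["t"],v/np.linalg.norm(v)
def onz(d,p,z):
    c,v=ray(d,p); return c+v*(z-c[2])/v[2]
def tri(*dp):
    A=np.zeros((3,3));b=np.zeros(3);cs=[]
    for d,p in dp:
        c,v=ray(d,p);M=np.eye(3)-np.outer(v,v);A+=M;b+=M@c;cs.append((c,M))
    X=np.linalg.solve(A,b); return X,[round(float(np.linalg.norm(M@(X-c))),1) for c,M in cs]
def proj(d,X):
    x=d["R"]@np.asarray(X,float)+d["t"]; return np.array([d["fx"]*x[0]/x[2]+d["cx"],d["fy"]*x[1]/x[2]+d["cy"]])
def blobs(d,h0,h1,smin=100,vmin=40,amin=15,box=None):
    hsv=cv2.cvtColor(d["img"],cv2.COLOR_RGB2HSV)
    if h0<=h1: m=cv2.inRange(hsv,(h0,smin,vmin),(h1,255,255))
    else: m=cv2.inRange(hsv,(h0,smin,vmin),(180,255,255))|cv2.inRange(hsv,(0,smin,vmin),(h1,255,255))
    if box: k=np.zeros_like(m);x0,y0,x1,y1=box;k[y0:y1,x0:x1]=255;m&=k
    n,l,s,c=cv2.connectedComponentsWithStats(m)
    return [(np.round(c[i],1).tolist(),s[i][:5].tolist(),cv2.minAreaRect(np.argwhere(l==i)[:,::-1].astype(np.float32))) for i in range(1,n) if s[i][4]>=amin]
```

Run:
```python
from h import *
s=get("side");c=get("scene");w=get("wrist","wrist0")
print(w["fx"],w["R"],w["t"])
rs=blobs(s,170,8,150,80,10,(270,170,330,230)); rc=blobs(c,170,8,150,80,10,(330,250,400,300))
for r in rs+rc: print("red",r)
for r in blobs(s,120,140,80,40,8,(320,280,400,330)): print("pur",r)
for r in blobs(c,120,145,60,30,4,(230,180,310,240)): print("purc",r)
print(tri((s,rs[0][0]),(c,rc[0][0])))
print([onz(s,p,0).round() for p in [(317,344),(382,347),(380,325)]], onz(s,(351,303),110))
```

```text
414.21112559769455 [[ 9.99997699e-01 -9.26935019e-04 -1.93452838e-03]
 [-3.01137862e-04 -9.53550743e-01  3.01232286e-01]
 [-2.12389373e-03 -3.01231010e-01 -9.53548828e-01]] [-622.57386532  -35.99604615  392.93927079]
red ([294.1, 188.8], [290, 184, 10, 11, 46], ((294.2500305175781, 188.75001525878906), (11.31370735168457, 3.535533905029297), 45.0))
red ([298.8, 210.4], [293, 204, 13, 13, 51], ((298.5000305175781, 210.00003051757812), (7.77817440032959, 12.020814895629883), 45.0))
red ([362.2, 275.0], [353, 268, 20, 15, 125], ((362.4230651855469, 275.1153564453125), (22.46535873413086, 5.824352264404297), 33.690067291259766))
pur ([351.1, 303.0], [343, 295, 17, 18, 270], ((351.1750793457031, 303.0482482910156), (15.745597839355469, 17.028045654296875), 4.085616588592529))
pur ([350.2, 316.8], [325, 314, 52, 6, 92], ((350.4348449707031, 316.58612060546875), (51.0881233215332, 2.235978841781616), 3.4336304664611816))
purc ([270.4, 197.5], [266, 190, 9, 16, 119], ((270.5082092285156, 197.59017944335938), (14.666789054870605, 8.14821720123291), 84.80557250976562))
purc ([256.0, 210.4], [251, 209, 11, 3, 22], ((255.99391174316406, 210.4451141357422), (1.9877676963806152, 10.049270629882812), 83.6598129272461))
purc ([278.1, 209.0], [268, 208, 21, 3, 45], ((278.0, 209.0), (2.0, 20.0), 90.0))
(array([550.77074313, 203.53965275, 135.87517587]), [0.7, 0.7])
[array([ 464., -245.,    0.]), array([ 600., -300.,   -0.]), array([ 624., -237.,    0.])] [ 538.74423735 -252.02989003  110.        ]
```

View pics/wrist0.png

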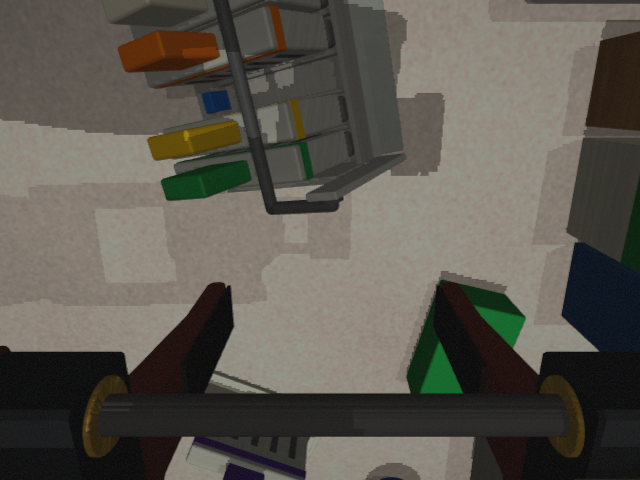

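Wrist shows, from the bottom up, green, yellow, empty place (blue clip at (216,101)), orange and white packs. So the middle place is empty. I'll move the wrist camera over the rack for measuring.

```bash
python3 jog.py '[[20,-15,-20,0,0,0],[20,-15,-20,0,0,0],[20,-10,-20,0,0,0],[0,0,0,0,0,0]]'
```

```text
refused: ROWS must be a list holding one list of rows, three levels of brackets. Nothing was moved.
```

The call was refused and nothing moved: it wants a list holding one list of rows, three levels of brackets. Same move again in that form.

```bash
python3 jog.py '[[[20,-15,-20,0,0,0],[20,-15,-20,0,0,0],[20,-10,-20,0,0,0],[0,0,0,0,0,0]]]'
python3 - <<'E'
from h import *
w=get("wrist","wrist1"); print(-w["R"].T@w["t"])
for nm,a in dict(red=(172,6,150,60,60),blue=(105,120,120,40,30),green=(50,80,100,30,60),yellow=(20,32,120,60,60),orange=(7,17,150,60,60)).items():
    for r in blobs(w,*a)[:8]: print(nm,r)
E
```

```text
t: 0.58
ee_pos: [585.2, 62.7, 303.6]
orientation: [2.217, 2.222, 0.007]
ft_force: [0.8, -0.2, 0.1]
width: 88.0
grasp_force: 0.0
[582.87541878 145.91095903 448.81869665]
red ([284.3, 28.4], [270, 0, 28, 60, 962], ((284.3975524902344, 28.021953582763672), (60.83327865600586, 16.413110733032227), 77.90524291992188))
blue ([275.3, 167.5], [266, 160, 20, 17, 255], ((275.4117736816406, 167.6470489501953), (14.067066192626953, 18.91777801513672), 75.96376037597656))
blue ([636.4, 341.6], [632, 328, 8, 24, 137], ((635.5, 339.5), (23.0, 7.0), 90.0))
blue ([409.4, 476.7], [394, 473, 31, 7, 151], ((409.0, 476.0), (30.0, 6.0), -0.0))
green ([623.8, 263.1], [602, 210, 38, 108, 2783], ((625.236572265625, 261.729248046875), (31.638891220092773, 106.92967224121094), 12.094757080078125))
green ([354.3, 224.2], [329, 215, 36, 28, 194], ((351.5400695800781, 221.78001403808594), (41.79999923706055, 21.000001907348633), 36.869895935058594))
green ([283.3, 243.0], [251, 227, 65, 33, 1507], ((283.60552978515625, 244.01834106445312), (31.22513771057129, 64.36592864990234), 73.3007583618164))
green ([505.4, 
[... 714 characters left out ...]
8959350586))
yellow ([88.0, 425.6], [83, 396, 14, 60, 316], ((89.27277374267578, 425.4521484375), (12.489306449890137, 59.09617614746094), 1.005086064338684))
yellow ([578.8, 429.4], [571, 397, 14, 60, 274], ((577.8380737304688, 426.56854248046875), (12.694404602050781, 59.02629852294922), 1.023030161857605))
orange ([343.1, 134.6], [335, 120, 14, 32, 165], ((342.4225769042969, 135.16806030273438), (31.097999572753906, 8.017959594726562), 76.86598205566406))
orange ([261.1, 151.5], [226, 136, 70, 31, 1376], ((261.2353210449219, 151.94117736816406), (22.313274383544922, 68.88011932373047), 75.96376037597656))
orange ([636.5, 186.3], [631, 165, 9, 36, 150], ((635.0, 182.5), (35.0, 8.0), 90.0))
```

View pics/wrist1.png

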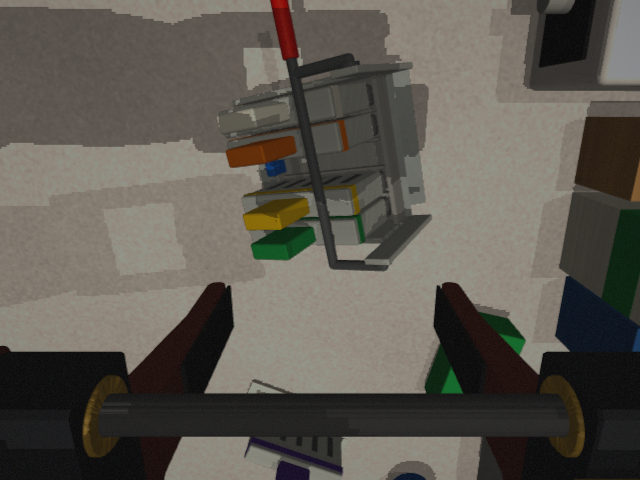

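This view shows the bar running from (333,265) to the red grip's start at (291,60), with the grip cut off at the top. The arm bends go back to the hinge near (385,265) and (352,58). I need a view further left.

```bash
python3 jog.py '[[[30,0,0,0,0,0],[30,0,0,0,0,0],[30,0,0,0,0,0],[0,0,0,0,0,0],[0,0,0,0,0,0]]]'
python3 - <<'E'
from h import *
w=get("wrist","wrist2"); print((-w["R"].T@w["t"]).round(1))
np.save("w2.npy",dict(R=w["R"],t=w["t"],fx=w["fx"],fy=w["fy"],cx=w["cx"],cy=w["cy"]),allow_pickle=True)
for nm,a in dict(red=(172,6,150,60,60),blue=(105,120,120,40,100),green=(50,80,100,30,150),yellow=(20,32,120,60,150),orange=(7,17,150,60,150)).items():
    for r in blobs(w,*a,box=(150,0,480,400)): print(nm,r)
im=cv2.cvtColor(w["img"][60:420,180:480],cv2.COLOR_RGB2BGR)
cv2.imwrite("pics/wrist2c.png",cv2.resize(im,None,fx=1.66,fy=1.66,interpolation=cv2.INTER_CUBIC))
E
```

```text
t: 1.05
ee_pos: [584.9, 150.4, 298.4]
orientation: [-2.219, -2.223, 0.003]
ft_force: [0.3, -0.4, -0.6]
width: 87.6
grasp_force: 0.0
[583.5 233.9 443.4]
red ([287.7, 149.3], [273, 115, 30, 70, 1063], ((287.8000183105469, 149.60000610351562), (69.85159301757812, 15.402059555053711), 77.47119140625))
green ([288.4, 342.5], [258, 322, 60, 40, 1386], ((289.4938659667969, 344.14923095703125), (33.448421478271484, 61.51625061035156), 70.55996704101562))
green ([452.3, 384.9], [443, 372, 20, 22, 236], ((452.5, 382.5), (19.0, 21.0), -0.0))
yellow ([283.7, 285.3], [251, 282, 63, 8, 285], ((282.1058654785156, 285.1235046386719), (62.200862884521484, 4.831879615783691), 4.39870548248291))
yellow ([346.7, 295.7], [324, 286, 37, 31, 287], ((345.7702941894531, 294.6216125488281), (43.92959976196289, 20.847946166992188), 41.87786865234375))
yellow ([281.3, 314.9], [250, 295, 63, 41, 1725], ((281.8117980957031, 314.44708251953125), (36.66124725341797, 62.69290542602539), 49.398704528808594))
orange ([339.6, 243.7], [313, 233, 37, 30, 200], ((335.8759765625, 240.6863250732422), (42.362972259521484, 22.21955108642578), 39.98688507080078))
orange ([267.6, 261.2], [235, 244, 65, 36, 1599], ((268.1990966796875, 262.35748291015625), (32.019222259521484, 65.92192840576172), 70.34617614746094))
```

View pics/wrist2c.png

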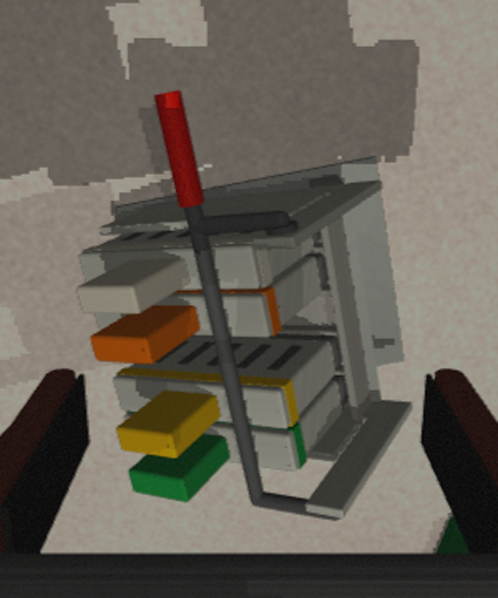

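Crop (×1.66, offset (180,60)): red grip from (168,93) to (194,206), bar down to its bend at (257,500), near arm back to (340,517). Only the green, yellow, orange and white packs are there, with the gap in the middle.

Run:
```python
from h import *
s=get("side");c=get("scene");w=np.load("w2.npy",allow_pickle=True).item()
rs=blobs(s,170,8,150,80,10,(270,170,330,230)); rc=blobs(c,170,8,150,80,10,(330,250,400,300))
print([r[0] for r in rs],[r[0] for r in rc])
X,e=tri((s,rs[0][0]),(w,(287.7,149.3))); print("s+w",X.round(1),e)
X,e=tri((c,rc[0][0]),(w,(287.7,149.3))); print("c+w",X.round(1),e)
X,e=tri((s,rs[0][0]),(c,rc[0][0]),(w,(287.7,149.3))); print("all",X.round(1),e)
cr=lambda x,y:(180+x/1.66,60+y/1.66)
for z in (X[2]-3,X[2],X[2]+3):
    P=[onz(w,cr(*p),z) for p in [(169,93),(194,206),(257,500)]]
    d=P[0]-P[2]; print(z,[p.round(1)[:2] for p in P],np.linalg.norm(P[0]-P[1]),np.linalg.norm(P[1]-P[2]),"yaw",np.degrees(np.arctan2(-d[0],d[1])),"grip-only",np.degrees(np.arctan2(-(P[0]-P[1])[0],(P[0]-P[1])[1])))
```

```text
[[294.0, 188.8], [299.2, 210.3]] [[362.0, 275.1]]
s+w [549.6 202.6 136.9] [0.1, 0.1]
c+w [549.9 201.8 133.8] [0.7, 0.7]
all [550.2 202.8 135.8] [1.0, 1.4, 0.8]
132.77418112383822 [array([545.7, 225.7]), array([555.3, 176.2]), array([584.4,  20.6])] 50.460249122443805 158.28092408598994 yaw 10.687876634627166 grip-only 10.976904571022914
135.77418112383822 [array([546.1, 225.8]), array([555.6, 176.7]), array([584.4,  22.7])] 49.97295690505522 156.75241275658644 yaw 10.687876634627179 grip-only 10.976904571022844
138.77418112383822 [array([546.4, 225.9]), array([555.8, 177.3]), array([584.4,  24.7])] 49.485664687666656 155.223901427183 yaw 10.687876634627187 grip-only 10.976904571022901
```

Yaw is 10.7°, and the grip measures 50 mm long at z = 136, which matches its given size. Next I turn to the rack's yaw and go above the grip.

```bash
python3 jog.py '[[[0,0,0,0,0,-0.0935],[0,0,0,0,0,-0.0935],[19,-8,33,0,0,0],[19,-8,33,0,0,0],[19,-8,32,0,0,0]]]' 60; python3 jog.py '[[[0,0,0,0,0,0],[0,0,0,0,0,0]]]'
cat >> h.py <<'E'
YAW=np.radians(10.7); XR=np.array([np.cos(YAW),np.sin(YAW),0]); YR=np.array([-np.sin(YAW),np.cos(YAW),0]); Z=np.array([0,0,1.])
def delta(target):
    o=ctrl.get_obs(); T=Rot.from_rotvec(o["orientation"]).as_matrix(); print("tool axes",T.T.round(3).tolist(),"F",np.round(o["ft_force"],1))
    print("pos",o["ee_pos"].round(1),"d tool",(T.T@(np.asarray(target)-o["ee_pos"])).round(1)); return T
E
python3 -c "
from h import *
delta([550.5,201.8,133.8])"
```

```text
t: 1.62
ee_pos: [551.0, 200.4, 201.0]
orientation: [2.007, 2.416, 0.002]
ft_force: [0.9, 0.5, -0.5]
width: 60.6
grasp_force: 0.0
t: 1.78
ee_pos: [549.8, 200.6, 200.2]
orientation: [-2.003, -2.418, 0.006]
ft_force: [0.5, -0.0, 1.3]
width: 60.1
grasp_force: 0.0
tool axes [[-0.186, 0.982, -0.001], [0.982, 0.186, -0.004], [-0.004, -0.002, -1.0]] F [ 0.5 -0.   1.3]
pos [549.8 200.6 200.2] d tool [ 1.1  1.2 66.4]
```

```bash
python3 jog.py '[[[1,1,33,0,0,0],[0,0,33,0,0,0],[0,0,0,0,0,0],[0,0,0,0,0,0]]]'; python3 jog.py '[[[0,0,0,0,0,0],[0,0,0,0,0,0],[0,0,0,0,0,0],[0,0,0,0,0,0],[0,0,0,0,0,0]]]' 8;  python3 jog.py '[[[0,0,0,0,0,0],[0,0,0,0,0,0],[0,0,0,0,0,0]]]'
```

```text
t: 2.12
ee_pos: [552.3, 201.6, 136.2]
orientation: [-2.006, -2.418, 0.002]
ft_force: [0.1, 0.3, 0.8]
width: 60.0
grasp_force: 0.0
t: 2.53
ee_pos: [552.1, 202.9, 136.8]
orientation: [2.004, 2.419, 0.002]
ft_force: [-0.3, -0.0, 0.1]
width: 30.1
grasp_force: 0.0
t: 2.78
ee_pos: [551.0, 202.7, 135.6]
orientation: [-2.004, -2.419, 0.002]
ft_force: [1.3, -0.3, 3.3]
width: 11.1
grasp_force: 30.0
```

Gripped (width 11, about the 12 mm grip). Swinging along the 44 mm arc.

```bash
python3 jog.py '[[[0,-4.3,-10.1,0,0,0],[0,-1.6,-10.8,0,0,0],[0,1.1,-11,0,0,0],[0,0,0,0,0,0]]]'; python3 jog.py '[[[0,3.8,-10.3,0,0,0],[0,6.2,-9,0,0,0],[0,0,0,0,0,0]]]';python3 jog.py '[[[0,8.2,-7.2,0,0,0],[0,9.9,-5,0,0,0],[0,4,-1.2,0,0,0],[0,0,0,0,0,0],[0,0,0,0,0,0]]]'
python3 -c "
from h import *
o=ctrl.get_obs();print(o['ee_pos'],o['ft_force']); s=get('side')
print([r[0] for r in blobs(s,170,8,150,80,10,(250,130,380,250))])"
```

```text
t: 3.12
ee_pos: [546.2, 201.7, 169.3]
orientation: [-2.004, -2.419, 0.002]
ft_force: [-5.0, -1.1, 3.6]
width: 11.1
grasp_force: 30.0
t: 3.37
ee_pos: [552.9, 203.1, 187.7]
orientation: [-2.001, -2.414, 0.013]
ft_force: [-17.6, -2.8, 11.3]
width: 10.9
grasp_force: 30.0
t: 3.78
ee_pos: [577.6, 207.8, 204.5]
orientation: [-2.003, -2.419, 0.001]
ft_force: [-14.8, -3.3, 26.2]
width: 11.4
grasp_force: 30.0
[577.58480082 207.83132097 204.51203691] [-14.77073305  -3.25543274  26.16651219]
[[305.6, 168.8], [299.5, 209.8]]
```

The chord travelled is 74 mm, equal to q ≈ 2.0, so the bar is at its stop. I release it, back off upward, and take the dock next.

```bash
python3 jog.py '[[[0,0,0,0,0,0],[0,0,0,0,0,0],[0,0,0,0,0,0]]]' 50;python3 jog.py '[[[0,0,-30,0,0,0],[0,0,-30,0,0,0],[0,0,-40,0,0,0],[0,0,0,0,0,0]]]'
python3 - <<'E'
from h import *
s=get('side');c=get("scene")
bs=blobs(s,170,8,150,80,10,(250,130,380,250));bc=blobs(c,170,8,150,80,10,(280,200,420,300)); print(bs,bc)
for a in bs[:2]:
  for b in bc[:2]: print(tri((s,a[0]),(c,b[0])))
p1=tri((s,(351.1,303)),(c,(270.4,197.5)));print("purple block centre",p1)
E
```

```text
t: 4.08
ee_pos: [579.3, 208.0, 201.3]
orientation: [2.004, 2.418, 0.003]
ft_force: [0.5, -1.0, -0.3]
width: 27.9
grasp_force: 0.0
t: 4.42
ee_pos: [582.3, 209.1, 308.2]
orientation: [2.0, 2.414, 0.016]
ft_force: [1.6, 0.2, 0.5]
width: 49.7
grasp_force: 0.0
[([283.6, 134.7], [279, 131, 10, 9, 66], ((283.5, 135.0), (8.0, 9.0), 90.0)), ([303.6, 167.1], [298, 163, 11, 9, 34], ((302.7500305175781, 166.25001525878906), (11.31370735168457, 3.5355336666107178), 45.0)), ([299.1, 209.9], [294, 204, 12, 14, 62], ((298.0983581542969, 209.91802978515625), (8.194360733032227, 12.291540145874023), 50.194427490234375))] [([353.4, 254.1], [344, 247, 21, 15, 125], ((354.4999694824219, 254.0), (23.0902042388916, 8.027776718139648), 24.443954467773438))]
(array([581.15539956, 268.52460221, 254.123648  ]), [40.0, 40.0])
(array([579.23518152, 205.25383055, 199.50629287]), [0.0, 0.0])
purple block centre (array([ 538.81591279, -243.71551279,  102.96758893]), [3.6, 3.6])
```

```bash
python3 jog.py '[[[-36.5,-10.6,0,0,0,0],[-36.5,-10.6,0,0,0,0],[-36.5,-10.6,0,0,0,0],[-36.5,-10.6,0,0,0,0],[-36.5,-10.6,0,0,0,0]]]' 70 >/dev/null; python3 jog.py '[[[-36.5,-10.6,0,0,0,0],[-36.5,-10.6,0,0,0,0],[-36.5,-10.6,0,0,0,0],[-36.5,-10.6,0,0,0,0],[-36.5,-10.6,0,0,0,0]]]' >/dev/null; python3 jog.py '[[[-36.5,-10.6,0,0,0,0],[-36.5,-10.6,0,0,0,0],[0,0,0,0,0,0.12],[0,0,0,0,0,0.12],[0,0,0,0,0,0.12]]]' >/dev/null;  python3 jog.py '[[[0,0,0,0,0,0.12],[0,0,0,0,0,0.082],[0,0,0,0,0,0],[0,0,0,0,0,0]]]'
python3 - <<'E'
from h import *
w=get("wrist","dock"); s=get("side"); c=get("scene")
for r in blobs(w,120,145,80,30,60): print(r)
bw=max(blobs(w,120,145,80,30,60,(150,50,500,400)),key=lambda r:r[1][4])
np.save("wd.npy",{k:w[k] for k in("R","t","fx","fy","cx","cy")},allow_pickle=True)
print(tri((s,(351.1,303)),(w,bw[0])),tri((s,(351.1,303)),(c,(270.4,197.5)),(w,bw[0])))
E
```

```text
t: 6.1
ee_pos: [534.4, -246.0, 298.8]
orientation: [-2.593, -1.771, 0.002]
ft_force: [0.7, 0.1, -0.3]
width: 69.8
grasp_force: 0.0
([341.3, 185.0], [280, 182, 124, 7, 208], ((341.5185546875, 184.93502807617188), (123.09779357910156, 2.1627724170684814), 1.8778774738311768))
([341.8, 205.3], [320, 192, 45, 27, 1102], ((342.31671142578125, 205.16586303710938), (43.89516830444336, 25.967561721801758), 2.8624050617218018))
(array([ 540.57228851, -246.32741353,  104.36812182]), [0.9, 0.9]) (array([ 538.88569067, -244.97167623,  103.20858663]), [3.1, 4.3, 1.4])
```

View pics/dock.png

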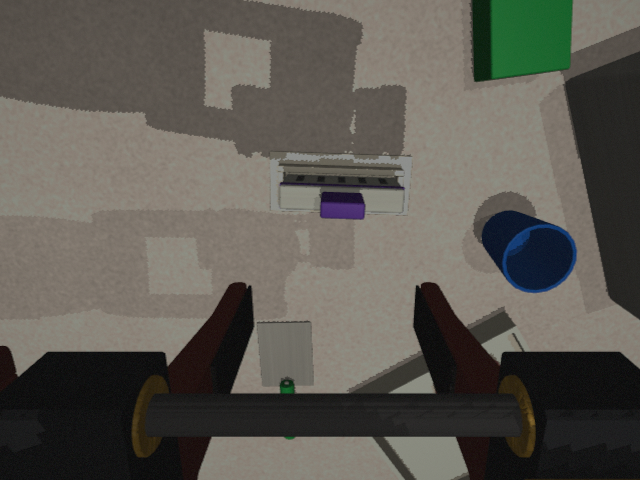

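Dock view: purple block at (342,205), trim line from (280,183) to (404,187), cup at (530,250). The mirror lies below, between the fingers.

Run:
```python
from h import *
w=np.load("wd.npy",allow_pickle=True).item(); im=cv2.imread("pics/dock.png")
hsv=cv2.cvtColor(im,cv2.COLOR_BGR2HSV); m=cv2.inRange(hsv,(120,80,30),(145,255,255))
n,l,s,c=cv2.connectedComponentsWithStats(m)
k=[i for i in range(1,n) if s[i][4]>900 and 150<c[i][1]<260][0]; q=l==k
for col in (325,342,358): 
    r=np.where(q[:,col])[0]; print("col",col,r.min(),r.max(), hsv[r,col,2].tolist())
ys,xs=np.where((m>0)&(np.arange(480)[:,None]<190)&(np.arange(480)[:,None]>180)); 
A,B=[onz(w,p,81) for p in ((xs.min(),np.mean(ys[xs<xs.min()+4])),(xs.max()+1,np.mean(ys[xs>xs.max()-4])))]
d=B-A;print("trim",A.round(1),B.round(1),np.linalg.norm(d),"yaw",np.degrees(np.arctan2(d[1],d[0])),"mid",(A+B)/2)
rr=np.where(q[:,342])[0].max()+1
cl=np.where(q[rr-4])[0]; P,Q=[onz(w,(x,rr),123) for x in (cl.min(),cl.max()+1)]
print("far top edge",P.round(1),Q.round(1),np.linalg.norm(P-Q),"mid",(P+Q)/2)
```

```text
col 325 192 217 [40, 42, 42, 42, 41, 39, 44, 41, 42, 51, 84, 101, 117, 114, 115, 113, 112, 113, 112, 109, 109, 110, 108, 108, 105, 92]
col 342 193 218 [42, 43, 42, 39, 42, 43, 45, 42, 45, 66, 95, 109, 117, 116, 115, 113, 114, 114, 113, 111, 111, 111, 111, 108, 104, 99]
col 358 193 218 [41, 42, 43, 44, 44, 41, 43, 44, 41, 47, 77, 85, 117, 118, 116, 116, 115, 115, 115, 113, 112, 113, 112, 112, 111, 98]
trim [ 494.4 -212.5   81. ] [ 595.2 -256.2   81. ] 109.8351208590443 yaw -23.40235169574372 mid [ 544.83207535 -234.3475199    81.        ]
far top edge [ 520.7 -245.9  123. ] [ 553.6 -258.7  123. ] 35.31220916912984 mid [ 537.12821606 -252.27979522  123.        ]
```

```bash
python3 -c "
from h import *
T=delta([540.3,-245.6,105]);print('yaw',np.degrees(np.arctan2(T[1,1],T[0,1])))"
```

```text
tool axes [[0.364, 0.931, 0.0], [0.931, -0.364, -0.001], [-0.001, 0.0, -1.0]] F [ 0.1 -1.  -0.6]
pos [ 534.7 -246.1  299.6] d tool [  2.5   5.2 194.6]
yaw -21.37267922281643
```

```bash
python3 jog.py '[[[2.5,5.2,40,0,0,0],[0,0,40,0,0,0.033],[0,0,40,0,0,0],[0,0,30,0,0,0],[0,0,20,0,0,0]]]' 70; python3 jog.py '[[[0,0,0,0,0,0],[0,0,0,0,0,0]]]'; python3 -c "
from h import *
T=delta([540.3,-245.6,105]);print('yaw',np.degrees(np.arctan2(T[1,1],T[0,1])))"
```

```text
t: 6.67
ee_pos: [538.9, -244.9, 126.8]
orientation: [-2.621, -1.725, 0.003]
ft_force: [0.1, -0.1, -1.6]
width: 70.1
grasp_force: 0.0
t: 6.83
ee_pos: [540.2, -245.5, 129.5]
orientation: [-2.623, -1.725, 0.002]
ft_force: [0.5, -0.6, 0.6]
width: 70.3
grasp_force: 0.0
tool axes [[0.396, 0.918, 0.0], [0.918, -0.396, -0.002], [-0.002, 0.001, -1.0]] F [ 0.5 -0.6  0.6]
pos [ 540.2 -245.5  129.5] d tool [-0.1  0.2 24.5]
yaw -23.321307334724
```

```bash
python3 jog.py '[[[0,0,14,0,0,0],[0,0,10.5,0,0,0],[0,0,0,0,0,0]]]'; python3 jog.py '[[[0,0,0,0,0,0],[0,0,0,0,0,0],[0,0,0,0,0,0],[0,0,0,0,0,0],[0,0,0,0,0,0]]]' 30;  python3 jog.py '[[[0,0,0,0,0,0],[0,0,0,0,0,0],[0,0,0,0,0,0],[0,0,0,0,0,0]]]'
```

```text
t: 7.08
ee_pos: [540.5, -245.7, 105.6]
orientation: [-2.625, -1.726, 0.0]
ft_force: [-0.2, -0.5, 0.3]
width: 70.3
grasp_force: 0.0
t: 7.5
ee_pos: [540.9, -245.9, 106.3]
orientation: [2.625, 1.725, 0.001]
ft_force: [0.4, -0.2, 0.2]
width: 40.2
grasp_force: 0.0
t: 7.83
ee_pos: [541.0, -246.0, 106.2]
orientation: [2.625, 1.725, 0.001]
ft_force: [0.8, -0.5, 4.5]
width: 35.8
grasp_force: 30.0
```

Block held at 35.8 mm wide. Lifting.

```bash
python3 jog.py '[[[0,0,-10,0,0,0],[0,0,-20,0,0,0],[0,0,-30,0,0,0],[0,0,-30,0,0,0],[0,0,-30,0,0,0]]]'; python3 jog.py '[[[0,0,-30,0,0,0],[0,0,-25,0,0,0],[0,0,-20,0,0,0],[0,0,0,0,0,-0.12],[0,0,0,0,0,-0.12]]]';python3 jog.py '[[[0,0,0,0,0,-0.12],[0,0,0,0,0,-0.12],[0,0,0,0,0,-0.1139],[0,0,0,0,0,0],[0,0,0,0,0,0]]]'
python3 -c "
from h import *
T=delta([600,10,300]);print('yaw',np.degrees(np.arctan2(T[1,1],T[0,1])))"
```

```text
t: 8.25
ee_pos: [539.6, -245.3, 226.6]
orientation: [-2.624, -1.724, 0.002]
ft_force: [0.0, 0.7, -3.1]
width: 35.9
grasp_force: 30.0
t: 8.67
ee_pos: [540.6, -245.8, 302.5]
orientation: [2.393, 2.033, 0.001]
ft_force: [-0.2, -0.5, -3.8]
width: 35.9
grasp_force: 30.0
t: 9.08
ee_pos: [540.0, -245.5, 300.5]
orientation: [-2.009, -2.414, 0.0]
ft_force: [0.3, 0.7, -3.2]
width: 35.9
grasp_force: 30.0
tool axes [[-0.181, 0.983, 0.001], [0.983, 0.181, -0.001], [-0.001, 0.001, -1.0]] F [ 0.3  0.7 -3.2]
pos [ 540.  -245.5  300.5] d tool [240.4 105.3   0.6]
yaw 10.452971207739754
```

```bash
python3 jog.py '[[[31,-4,0,0,0,0],[31,-4,0,0,0,0],[31,-4,0,0,0,0],[31,-4,0,0,0,0],[31,-4,0,0,0,0]]]'>/dev/null; python3 jog.py '[[[31,-4,0,0,0,0],[31,-4,0,0,0,0],[31,-4,0,0,0,0],[0,0,0,0,0,0],[0,0,0,-0.1047,0,-0.004]]]' >/dev/null;  python3 jog.py '[[[0,0,0,-0.1047,0,0],[0,0,0,-0.1047,0,0],[0,0,0,-0.1047,0,0],[0,0,0,-0.1049,0,0],[0,0,0,0,0,0]]]';python3 jog.py '[[[0,0,0,0,0,0],[0,0,0,0,0,0]]]'
python3 - <<'E'
from h import *
T=delta([600,10,300]); print(np.degrees(np.arctan2(T[1,0],T[0,0]))-90, T[:,2])
w=get("wrist","rack3"); np.save("w3.npy",{k:w[k] for k in("R","t","fx","fy","cx","cy")},allow_pickle=True)
for nm,a in dict(red=(172,6,150,60,60),blue=(105,120,120,40,60),purple=(120,145,80,30,60),green=(50,80,100,30,150),yellow=(20,32,120,60,100),orange=(7,17,150,60,100)).items():
    for r in blobs(w,*a): print(nm,r)
E
```

```text
t: 10.33
ee_pos: [459.3, -8.0, 298.5]
orientation: [1.759, 2.12, 0.569]
ft_force: [-1.1, 0.8, -4.9]
width: 36.0
grasp_force: 30.0
t: 10.5
ee_pos: [464.1, -8.3, 301.5]
orientation: [1.755, 2.122, 0.567]
ft_force: [0.0, -0.5, -3.4]
width: 35.8
grasp_force: 30.0
tool axes [[-0.187, 0.982, 0.0], [0.851, 0.162, 0.499], [0.49, 0.094, -0.867]] F [ 0.  -0.5 -3.4]
pos [464.1  -8.3 301.5] d tool [ -7.5 117.9  69.6]
10.80499010199567 [ 0.4898003   0.09369613 -0.86678527]
blue ([261.1, 107.0], [255, 99, 13, 18, 212], ((261.0, 107.5), (17.0, 12.0), 90.0))
blue ([505.7, 281.1], [449, 239, 116, 82, 5996], ((501.0496520996094, 283.10369873046875), (114.006103515625, 69.25750732421875), 13.891191482543945))
blue ([337.9, 460.5], [309, 437, 67, 43, 2087], ((341.9999694824219, 458.0), (65.99998474121094, 41.99999237060547), -0.0))
purple ([333.5, 267.1], [211, 264, 246, 10, 1706], ((333.5122375488281, 268.00823974609375), (245.0142822265625, 8.983597755432129), 0.23385903239250183))
purple ([333.1, 326.0], [283, 286, 101, 78, 7334], ((333.0, 324.5), (77.0, 100.0), 90.0))
green ([320.2, 172.2], [298, 16
[... 176 characters left out ...]
55761719), 15.572542190551758))
yellow ([320.0, 141.6], [297, 131, 47, 22, 1011], ((319.9999694824219, 141.49998474121094), (45.99999237060547, 20.999996185302734), -0.0))
yellow ([233.9, 416.7], [226, 376, 21, 81, 734], ((235.21435546875, 416.0168151855469), (17.749412536621094, 80.693359375), 4.48460578918457))
yellow ([432.5, 416.8], [420, 376, 21, 81, 634], ((430.8846435546875, 415.9230651855469), (80.39228057861328, 17.542495727539062), 85.03025817871094))
orange ([318.6, 72.8], [294, 62, 50, 23, 1067], ((318.5, 73.0), (22.0, 49.0), 90.0))
orange ([543.6, 149.8], [518, 119, 53, 61, 1157], ((546.439208984375, 150.38514709472656), (44.986572265625, 56.49225616455078), 13.736268043518066))
```

View pics/rack3.png

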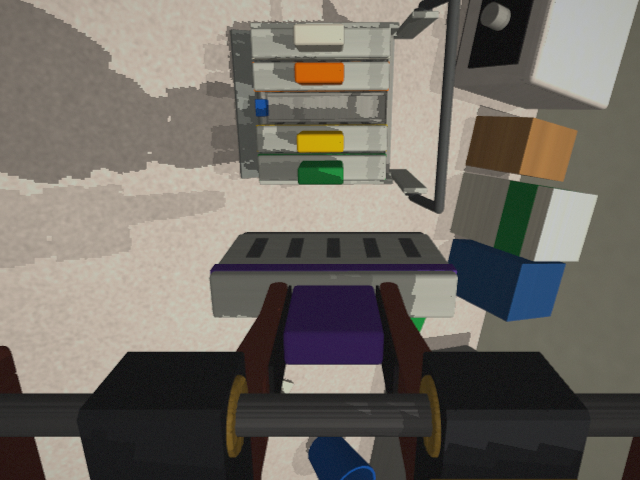

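The view is square to the rack. Places are at x = 255–390, with the empty one at row 107 and the blue clip at (261,107). The bar stands open at x ≈ 445. The held cassette shows trim at x = 211–457, row 270, its top face down to row 318, and the grip block at x = 283–384.

Run:
```python
from h import *
w=np.load("w3.npy",allow_pickle=True).item(); print(w["cx"],w["cy"])
o=ctrl.get_obs();T=Rot.from_rotvec(o["orientation"]).as_matrix();p=o["ee_pos"]
C=-w["R"].T@w["t"]; print("cam in tool",(T.T@(C-p)).round(1),"R cam/tool",(w["R"]@T).round(3).tolist())
XG=np.cos(np.pi/6)*XR+.5*Z; ZG=-.5*XR+np.cos(np.pi/6)*Z
def onplane(px,n,k):
    c,v=ray(w,px); return c+v*(k-n@c)/(n@v)
# held cassette: plane tool z = +24.5
tz=T[:,2]
for nm,px in dict(edge_pl=(211,273),edge_pr=(457,274),far=(333,318)).items():
    X=onplane(px,tz,tz@p+24.5); print("held",nm,(T.T@(X-p)).round(1))
for nm,px,dy in (("white",(319,24),57),("orange",(318.6,62),32),("yellow",(320,152.5),-32),("green",(320.5,183.5),-57)):
    # edge point of block top, z=144.8
    X=onz(w,px,144.8); G=X-117*ZG-dy*YR; print(nm,"gap origin",G.round(1),"yr,xr",(X@YR).round(1),(X@XR).round(1))
for nm,px in (("yl",(297,145)),("yr",(344,145)),("ol",(294,70)),("or",(344,70))):
    X=onz(w,px,144.8 + (-9 if nm[1]=='l' else 9)); print(nm,X.round(1),X@XR)
```

```text
333.17500433065925 235.35450988203604
cam in tool [  83.7   -1.5 -145.9] R cam/tool [[-0.002, 1.0, 0.002], [-0.953, -0.002, -0.302], [-0.302, -0.002, 0.953]]
held edge_pl [ 12.3 -56.3  24.5]
held edge_pr [11.7 53.1 24.5]
held far [-10.1  -2.1  24.5]
white gap origin [582.2  95.8  43.5] yr,xr 43.0 531.4
orange gap origin [581.6  96.1  43.5] yr,xr 18.4 530.8
yellow gap origin [582.   96.3  43.5] yr,xr -45.4 531.2
green gap origin [581.9  97.5  43.5] yr,xr -69.3 531.4
yl [514.7  56.7 135.8] 516.3296934840387
yr [545.   62.5 153.8] 547.1105512161866
ol [504.1 108.6 135.8] 515.4851319317772
or [534.7 114.4 153.8] 546.6240422070208
```

Run:
```python
from h import *
w=np.load("w3.npy",allow_pickle=True).item(); im=cv2.imread("pics/rack3.png"); hsv=cv2.cvtColor(im,cv2.COLOR_BGR2HSV)
print("col235 V",[(r,int(hsv[r,235,1]),int(hsv[r,235,2])) for r in range(228,324,1) if r<240 or 258<r<280 or r>308])
print("col333 V",[(r,int(hsv[r,333,2])) for r in range(280,370,2)])
```

```text
col235 V [(228, 33, 196), (229, 32, 198), (230, 28, 197), (231, 26, 199), (232, 28, 197), (233, 36, 197), (234, 36, 197), (235, 36, 199), (236, 32, 198), (237, 33, 198), (238, 34, 187), (239, 35, 162), (259, 25, 72), (260, 21, 73), (261, 21, 72), (262, 18, 72), (263, 18, 69), (264, 147, 59), (265, 134, 57), (266, 134, 59), (267, 141, 58), (268, 172, 55), (269, 148, 57), (270, 131, 66), (271, 22, 69), (272, 21, 72), (273, 17, 73), (274, 19, 79), (275, 23, 87), (276, 19, 93), (277, 22, 94), (278, 16, 95), (279, 19, 96), (309, 21, 96), (310, 21, 98), (311, 21, 99), (312, 18, 99), (313, 18, 100), (314, 23, 100), (315, 18, 99), (316, 23, 101), (317, 24, 150), (318, 27, 197), (319, 26, 198), (320, 24, 199), (321, 22, 197), (322, 21, 196), (323, 23, 197)]
col333 V [(280, 96), (282, 96), (284, 92), (286, 55), (288, 56), (290, 58), (292, 57), (294, 57), (296, 56), (298, 58), (300, 57), (302, 58), (304, 56), (306, 57), (308, 56), (310, 58), (312, 59), (314, 57), (316, 57), (318, 56), (320, 58), (322, 56), (324, 59), (326, 58), (328, 58), (330, 59), (332, 67), (334, 75), (336, 76), (338, 77), (340, 78), (342, 76), (344, 77), (346, 77), (348, 75), (350, 77), (352, 77), (354, 77), (356, 78), (358, 73), (360, 77), (362, 76), (364, 92), (366, 197), (368, 198)]
```

```bash
cat >> h.py <<'E'
XG=np.cos(np.pi/6)*XR+.5*Z; ZG=-.5*XR+np.cos(np.pi/6)*Z
G0=np.array([581.9,96.3,43.5])
def onplane(w,px,n,k):
    c,v=ray(w,px); return c+v*(k-n@c)/(n@v)
E
python3 - <<'E'
from h import *
w=np.load("w3.npy",allow_pickle=True).item()
C=-w["R"].T@w["t"]
o=ctrl.get_obs();T=Rot.from_rotvec(o["orientation"]).as_matrix();p=o["ee_pos"]; tz=T[:,2]; print(p)
f=lambda px,h:(T.T@(onplane(w,px,tz,tz@p+h)-p)).round(2)
print("body",f((211,274.7),24.5),f((457.5,274.7),24.5),f((333,317),24.5))
print("block",f((333,332.3),-17.5),f((333,364.3),-17.5),f((283,340),-17.5),f((384,340),-17.5))
GW=np.array([XG,YR,ZG])
print("TCP in gap",(GW@(p-G0)).round(1))
E
```

```text
[464.58431411  -8.155839   301.66264245]
body [ 11.5  -56.36  24.5 ] [11.33 53.3  24.5 ] [-9.63 -2.1  24.5 ]
block [  7.36  -1.98 -17.5 ] [ -5.71  -2.01 -17.5 ] [  4.3  -19.66 -17.5 ] [  4.26  16.03 -17.5 ]
TCP in gap [ 12.5 -80.9 290.9]
```

```bash
python3 jog.py '[[[20,-2,0,0,0,0],[20,-2,0,0,0,0],[20,-2,0,0,0,0],[20,-1.8,0,0,0,0],[0,0,0,0,0,0]]]'; python3 jog.py '[[[0,0,20,0,0,0],[0,0,20,0,0,0],[0,0,20,0,0,0],[0,0,0,0,0,0],[0,0,0,0,0,0]]]'
python3 - <<'E'
from h import *
o=ctrl.get_obs();T=Rot.from_rotvec(o["orientation"]).as_matrix();p=o["ee_pos"]
print("TCP in gap",(np.array([XG,YR,ZG])@(p-G0)).round(1),T.T.round(3).tolist(),o["ft_force"])
w=get("wrist","stage"); np.save("w4.npy",{k:w[k] for k in("R","t","fx","fy","cx","cy")},allow_pickle=True)
s=get("side"); im=s["img"][130:290,240:420,::-1]; cv2.imwrite("pics/side4.png",cv2.resize(im,None,fx=3,fy=3,interpolation=cv2.INTER_CUBIC))
a=cv2.resize(w["img"][:,:,::-1],None,fx=.62,fy=.62); b=cv2.resize(im,(400,356)); 
c=np.zeros((356,800,3),np.uint8); c[:298,:397]=a; c[:,400:]=b; cv2.imwrite("pics/both.png",c)
for nm,a in dict(purple=(120,145,80,30,60),green=(50,80,100,30,150),yellow=(20,32,120,60,100),orange=(7,17,150,60,100)).items():
    for r in blobs(w,*a): print(nm,r[:2])
E
```

```text
t: 10.97
ee_pos: [441.7, 71.7, 297.0]
orientation: [1.752, 2.125, 0.568]
ft_force: [0.6, -0.4, -2.7]
width: 36.1
grasp_force: 30.0
t: 11.38
ee_pos: [471.5, 74.9, 244.2]
orientation: [1.755, 2.124, 0.566]
ft_force: [-0.7, 0.4, -3.8]
width: 35.6
grasp_force: 30.0
TCP in gap [  3.   -0.5 230. ] [[-0.189, 0.982, 0.0], [0.852, 0.164, 0.497], [0.488, 0.094, -0.868]] [-0.69172363  0.41537973 -3.81174033]
purple ([333.0, 267.0], [211, 264, 246, 9, 1699])
purple ([333.1, 326.0], [283, 286, 101, 78, 7338])
green ([540.3, 290.2], [511, 256, 92, 83, 2775])
green ([378.9, 383.5], [370, 366, 17, 28, 246])
green ([387.6, 441.0], [373, 436, 28, 11, 251])
yellow ([233.8, 417.3], [226, 375, 21, 82, 764])
yellow ([432.6, 417.0], [420, 376, 21, 81, 692])
orange ([330.8, 194.6], [303, 179, 56, 32, 1678])
orange ([563.5, 220.8], [541, 192, 47, 58, 910])
```

View pics/both.png

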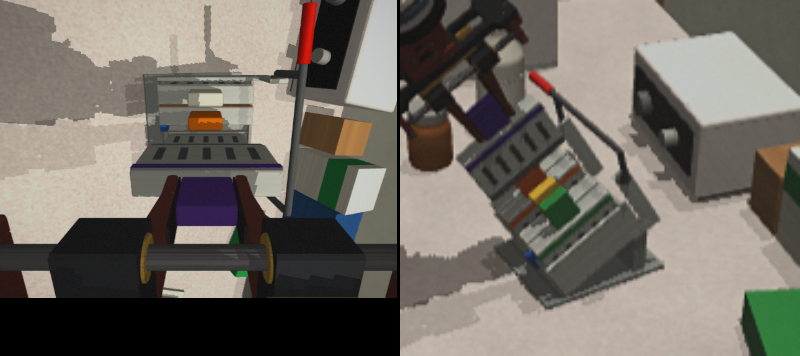

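Left (wrist): the cassette sits in front of the orange block, and its column (333) nearly matches the block's (331). Right (side): the cassette leans with the rack, above the empty place. The bar is open.

Run:
```python
from h import *
w=np.load("w4.npy",allow_pickle=True).item()
o=ctrl.get_obs();T=Rot.from_rotvec(o["orientation"]).as_matrix();p=o["ee_pos"]; tz=T[:,2]
GW=np.array([XG,YR,ZG])
a=[(GW@(onplane(w,px,tz,tz@p+24.5)-G0)).round(1) for px in ((211,274.7),(457.5,274.7),(333,317))]; print("held",a)
print("tcp",GW@(p-G0))
im=cv2.imread("pics/stage.png");hsv=cv2.cvtColor(im,cv2.COLOR_BGR2HSV);print([(r,int(hsv[r,330,1]),int(hsv[r,330,2])) for r in range(174,216)])
m=cv2.inRange(hsv,(7,150,60),(17,255,255));
for r in (185,200,206,209):
    c=np.where(m[r,280:380])[0]+280; print(r,c.min(),c.max(),(GW@(onz(w,((c.min()+c.max()+1)/2,r),144.8)-G0)).round(1))
for r in (210.5,211.5): print((GW@(onz(w,(331,r),144.8)-G0)).round(1))
```

```text
held [array([-52.5,  11.3, 206.7]), array([ 56.3,  11.6, 206.7]), array([  1.4,  -9.4, 206.6])]
tcp [  3.70043623  -0.55683708 231.14427087]
[(174, 22, 116), (175, 21, 121), (176, 21, 122), (177, 21, 122), (178, 26, 118), (179, 219, 93), (180, 227, 92), (181, 227, 90), (182, 228, 93), (183, 225, 94), (184, 228, 94), (185, 225, 94), (186, 227, 91), (187, 228, 94), (188, 228, 94), (189, 233, 117), (190, 240, 174), (191, 242, 199), (192, 243, 213), (193, 243, 213), (194, 243, 213), (195, 243, 214), (196, 243, 213), (197, 243, 206), (198, 238, 147), (199, 238, 147), (200, 238, 146), (201, 238, 146), (202, 237, 145), (203, 238, 146), (204, 238, 146), (205, 237, 145), (206, 238, 147), (207, 237, 144), (208, 237, 143), (209, 234, 122), (210, 166, 89), (211, 15, 67), (212, 25, 82), (213, 25, 103), (214, 26, 99), (215, 26, 78)]
185 306 356 [  0.   34.8 116.9]
200 304 358 [  0.   25.1 116.9]
206 304 358 [  0.   21.2 116.9]
209 305 357 [  0.   19.2 116.9]
[ -0.3  18.3 117.1]
[ -0.3  17.6 117.1]
```

```bash
python3 jog.py '[[[-0.8,1.1,15,0,0,0],[0,0,15,0,0,0],[0,0,15,0,0,0],[0,0,0,0,0,0],[0,0,0,0,0,0]]]'
cat > st.py <<'E'
from h import *
o=ctrl.get_obs();T=Rot.from_rotvec(o["orientation"]).as_matrix();p=o["ee_pos"]
print("TCP in gap",(np.array([XG,YR,ZG])@(p-G0)).round(1),"F gap",(np.array([XG,YR,ZG])@o["ft_force"]).round(1))
E
python3 st.py; python3 jog.py '[[[0,0,10,0,0,0],[0,0,10,0,0,0],[0,0,10,0,0,0],[0,0,0,0,0,0]]]'; python3 st.py
```

```text
t: 11.9
ee_pos: [494.3, 78.5, 207.0]
orientation: [1.753, 2.122, 0.568]
ft_force: [-1.3, -0.2, -4.9]
width: 35.6
grasp_force: 30.0
TCP in gap [  4.3  -1.2 186.3] F gap [-3.6  0.  -3.6]
t: 12.23
ee_pos: [509.4, 81.5, 180.9]
orientation: [1.753, 2.121, 0.569]
ft_force: [-0.5, 0.5, -2.9]
width: 35.7
grasp_force: 30.0
TCP in gap [  4.6  -1.1 156. ] F gap [-1.8  0.6 -2.4]
```

```bash
python3 jog.py '[[[0,0,8,0,0,0],[0,0,8,0,0,0],[0,0,8,0,0,0],[0,0,0,0,0,0]]]'; python3 st.py; python3 jog.py '[[[0,0,8,0,0,0],[0,0,8,0,0,0],[0,0,4,0,0,0],[0,0,0,0,0,0],[0,0,0,0,0,0]]]'|head -2; python3 st.py
```

```text
t: 12.57
ee_pos: [521.2, 83.8, 160.6]
orientation: [1.753, 2.122, 0.569]
ft_force: [0.1, -0.5, -3.4]
width: 35.6
grasp_force: 30.0
TCP in gap [  4.8  -1.  132.4] F gap [-1.7 -0.5 -2.9]
t: 12.98
ee_pos: [533.0, 84.5, 149.1]
TCP in gap [  9.2  -2.5 116.6] F gap [-1.7 -0.3 -1.8]
```

```bash
python3 jog.py '[[[0,0,0,0,0,0],[0,0,0,0,0,0]]]'; python3 st.py
```

```text
t: 13.15
ee_pos: [532.7, 84.5, 149.1]
orientation: [1.759, 2.132, 0.562]
ft_force: [-0.4, -0.5, -3.5]
width: 35.6
grasp_force: 30.0
TCP in gap [  9.   -2.5 116.8] F gap [-2.2 -0.4 -2.8]
```

```bash
python3 -c "
from h import *
o=ctrl.get_obs();print(o['qpos'].round(3));T=Rot.from_rotvec(o['orientation']).as_matrix();print(T.T.round(3), T.T@np.array([XG,YR,-ZG]).T)"
```

```text
[ 0.112  0.327  2.203  0.4    0.109 -0.466]
[[-0.191  0.982  0.004]
 [ 0.856  0.165  0.491]
 [ 0.481  0.097 -0.871]] [[-0.00286477  0.99997909 -0.00579751]
 [ 0.99993781  0.00292705  0.0107614 ]
 [-0.01077814  0.00576632  0.99992529]]
```

Joint 5 is at its lower limit (0.11), because the 30° tilt puts the wrist nearly straight. I'll make the tool about 0.05 rad steeper, keep the foot centred between the lips, and go on down.

```bash
cat >> st.py <<'E'
tz=np.array([XG,YR,ZG])@T[:,2]; print("tool z in gap",tz.round(3),"cass origin",(np.array([XG,YR,ZG])@(p-G0+T@np.array([.9,-1.7,99.5]))).round(1),"q",o["qpos"].round(3),"toolx in gap",(np.array([XG,YR,ZG])@T[:,0]).round(3))
E
python3 jog.py '[[[0,0,-3,0.02,0,0],[0.7,0.7,0,0.02,0,0],[0.7,0,0,0,0.005,0],[0,0,0,0,0,0]]]'; python3 st.py
```

```text
t: 13.48
ee_pos: [532.0, 85.8, 152.4]
orientation: [1.78, 2.16, 0.529]
ft_force: [0.2, 0.6, -2.2]
width: 35.8
grasp_force: 30.0
TCP in gap [ 10.3  -1.1 119.8] F gap [-0.9  0.5 -2.1]
tool z in gap [-0.05   0.011 -0.999] cass origin [ 3.6  0.9 20.5] q [ 0.114  0.319  2.179  0.251  0.177 -0.316] toolx in gap [-0.003  1.     0.011]
```

```bash
python3 jog.py '[[[0,-1.5,0,-0.015,-0.011,0],[0,0.2,5,0,0,0],[0,0.2,5,0,0,0],[0,0,0,0,0,0],[0,0,0,0,0,0]]]'; python3 st.py
```

```text
t: 13.9
ee_pos: [535.4, 86.4, 142.2]
orientation: [1.772, 2.144, 0.531]
ft_force: [0.1, -0.3, -3.1]
width: 36.2
grasp_force: 30.0
TCP in gap [  8.2  -1.1 109.2] F gap [-1.5 -0.3 -2.7]
tool z in gap [-0.037 -0.    -0.999] cass origin [ 2.8 -0.3  9.9] q [ 0.122  0.345  2.185  0.238  0.129 -0.296] toolx in gap [-0.003  1.    -0.   ]
```

```bash
python3 jog.py '[[[0,0.6,2.5,0.004,0,0],[0,0.6,2.5,0.004,0,0],[0,0,0,0,0,0],[0,0,0,0,0,0]]]' | sed -n 1,4p; python3 st.py; python3 jog.py '[[[0,0.1,1.5,0,0,0],[0,0,0,0,0,0],[0,0,0,0,0,0]]]' | sed -n 1,4p; python3 st.py
```

```text
t: 14.23
ee_pos: [538.9, 87.0, 138.8]
orientation: [1.775, 2.149, 0.524]
ft_force: [-0.4, 0.3, -2.4]
TCP in gap [  9.6  -1.1 104.5] F gap [-1.5  0.4 -1.9]
tool z in gap [-0.044 -0.    -0.999] cass origin [ 3.6 -0.3  5.2] q [ 0.123  0.356  2.175  0.22   0.134 -0.278] toolx in gap [-0.003  1.    -0.   ]
t: 14.48
ee_pos: [539.5, 87.1, 137.5]
orientation: [1.776, 2.149, 0.524]
ft_force: [0.2, 0.5, -3.8]
TCP in gap [  9.4  -1.1 103.1] F gap [-1.7  0.5 -3.5]
tool z in gap [-0.044 -0.    -0.999] cass origin [ 3.4 -0.3  3.8] q [ 0.123  0.359  2.175  0.224  0.132 -0.282] toolx in gap [-0.003  1.    -0.   ]
```

```bash
python3 jog.py '[[[0,-1.2,0,-0.012,0,0],[0,0,1,0,0,0],[0,0,0,0,0,0]]]' | sed -n 1,4p; python3 st.py; python3 jog.py '[[[0,0,1,0,0,0],[0,0,0,0,0,0],[0,0,0,0,0,0]]]' | sed -n 1,4p; python3 st.py
```

```text
t: 14.73
ee_pos: [538.7, 87.0, 135.9]
orientation: [1.77, 2.141, 0.535]
ft_force: [0.4, 0.3, -3.8]
TCP in gap [  7.9  -1.1 102.2] F gap [-1.5  0.3 -3.5]
tool z in gap [-0.032 -0.    -0.999] cass origin [ 3.  -0.2  2.8] q [ 0.122  0.363  2.184  0.281  0.109 -0.339] toolx in gap [-0.003  1.    -0.   ]
t: 14.98
ee_pos: [539.6, 87.1, 135.6]
orientation: [1.769, 2.141, 0.536]
ft_force: [0.4, -0.3, -3.6]
TCP in gap [  8.6  -1.2 101.3] F gap [-1.6 -0.4 -3.3]
tool z in gap [-0.032 -0.    -0.999] cass origin [ 3.7 -0.3  1.9] q [ 0.122  0.364  2.182  0.283  0.109 -0.342] toolx in gap [-0.003  1.    -0.   ]
```

```bash
python3 jog.py '[[[0,0.6,0.6,0.01,0,0],[0,0,0.8,0,0,0],[0,0,0,0,0,0]]]' | sed -n 1,4p; python3 st.py; python3 jog.py '[[[0,0,1,0.003,0,0],[0,0,0,0,0,0],[0,0,0,0,0,0]]]' | sed -n 1,4p; python3 st.py
```

```text
t: 15.23
ee_pos: [539.7, 87.2, 135.2]
orientation: [1.775, 2.148, 0.526]
ft_force: [-13.5, -2.9, 13.4]
TCP in gap [  8.5  -1.1 100.9] F gap [-5.2 -0.3 18.5]
tool z in gap [-0.042 -0.    -0.999] cass origin [ 2.6 -0.2  1.6] q [ 0.123  0.365  2.176  0.242  0.124 -0.3  ] toolx in gap [-0.003  1.     0.   ]
t: 15.48
ee_pos: [539.4, 87.2, 134.2]
orientation: [1.777, 2.151, 0.522]
ft_force: [-16.7, -3.0, 16.9]
TCP in gap [  7.7  -1.  100.3] F gap [-6.2  0.1 23.2]
tool z in gap [-0.046  0.    -0.999] cass origin [ 1.4 -0.1  0.9] q [ 0.123  0.367  2.175  0.235  0.127 -0.293] toolx in gap [-0.003  1.     0.   ]
```

Contact: about 22 N on the floor, with the cassette tilted about 0.045 rad, so its centre is about 2 mm up. I'll ease off and release.

```bash
python3 jog.py '[[[0,0,-0.8,0,0,0],[0,0,0,0,0,0]]]' | sed -n 1,4p; python3 st.py; python3 jog.py '[[[0,0,0,0,0,0],[0,0,0,0,0,0],[0,0,0,0,0,0],[0,0,0,0,0,0]]]' 56; python3 st.py
```

```text
t: 15.65
ee_pos: [539.5, 87.2, 134.6]
orientation: [1.777, 2.151, 0.522]
ft_force: [-9.4, -1.3, 7.9]
TCP in gap [  8.   -1.  100.5] F gap [-4.3  0.5 11.6]
tool z in gap [-0.046  0.    -0.999] cass origin [ 1.7 -0.1  1.2] q [ 0.123  0.366  2.174  0.232  0.128 -0.29 ] toolx in gap [-0.003  1.     0.   ]
t: 15.98
ee_pos: [541.6, 87.4, 134.9]
orientation: [1.775, 2.149, 0.524]
ft_force: [-0.1, -1.1, 0.7]
width: 55.5
grasp_force: 0.0
TCP in gap [ 9.9 -1.3 99.8] F gap [ 0.1 -1.1  0.7]
tool z in gap [-0.043 -0.    -0.999] cass origin [ 3.9 -0.4  0.4] q [ 0.123  0.368  2.172  0.232  0.126 -0.29 ] toolx in gap [-0.003  1.    -0.   ]
```

```bash
python3 jog.py '[[[0,-0.4,-10,0,0,0],[0,-0.8,-20,0,0,0],[0,-0.8,-30,0,0,0],[0,-1,-30,0,0,0],[0,-1,-40,0,0,0]]]' | sed -n 1,4p;  python3 jog.py '[[[-35,0,-20,0,0,0],[-35,0,-20,0,0,0],[0,0,0,-0.04,0,0],[0,0,0,0,0,0],[0,0,0,0,0,0]]]' | sed -n 1,4p
python3 - <<'E'
exec(open("st.py").read())
w=get("wrist","rack5"); s=get("side","side5")
np.save("w5.npy",{k:w[k] for k in("R","t","fx","fy","cx","cy")},allow_pickle=True)
GW=np.array([XG,YR,ZG])
for nm,a in dict(purple=(120,145,80,30,60),green=(50,80,100,30,150),yellow=(20,32,120,60,100),orange=(7,17,150,60,100)).items():
    for r in blobs(w,*a,box=(150,0,480,400)): print(nm,r[:2],(GW@(onz(w,r[0],144.8)-G0)).round(1))
b=cv2.resize(s["img"][130:290,240:420,::-1],(400,356)); a=cv2.resize(w["img"][:300,200:520,::-1],(400,356))
cv2.imwrite("pics/both5.png",np.hstack([a,b]))
E
```

```text
t: 16.4
ee_pos: [477.8, 75.4, 247.9]
orientation: [1.777, 2.151, 0.521]
ft_force: [0.5, 0.6, -0.0]
t: 16.82
ee_pos: [473.1, 3.0, 283.5]
orientation: [1.757, 2.123, 0.561]
ft_force: [-0.4, 0.6, 0.1]
TCP in gap [ 12.4 -71.5 270. ] F gap [-0.2  0.7  0.2]
tool z in gap [-0.006 -0.001 -1.   ] cass origin [ 10.2 -70.7 170.5] q [-0.107 -0.046  2.215  0.306  0.493 -0.531] toolx in gap [-0.001  1.    -0.001]
purple ([319.4, 123.0], [294, 113, 51, 21, 1042]) [  0.4  -0.4 116.7]
green ([319.8, 188.2], [296, 175, 48, 27, 1253]) [  0.2 -46.4 116.8]
green ([383.2, 335.3], [352, 276, 60, 104, 3568]) [  55.1 -187.5   85.1]
green ([433.5, 300.4], [424, 289, 18, 25, 195]) [ 105.7 -167.    55.9]
yellow ([323.8, 136.9], [252, 136, 139, 3, 159]) [  3.4 -10.  115. ]
yellow ([319.2, 155.7], [294, 144, 51, 25, 1161]) [ 1.000e-01 -2.290e+01  1.169e+02]
yellow ([186.9, 388.0], [175, 377, 25, 23, 250]) [ -92.8 -178.7  170.5]
orange ([317.9, 84.3], [292, 74, 53, 22, 1129]) [ -0.3  25.  117.2]
```

View pics/both5.png

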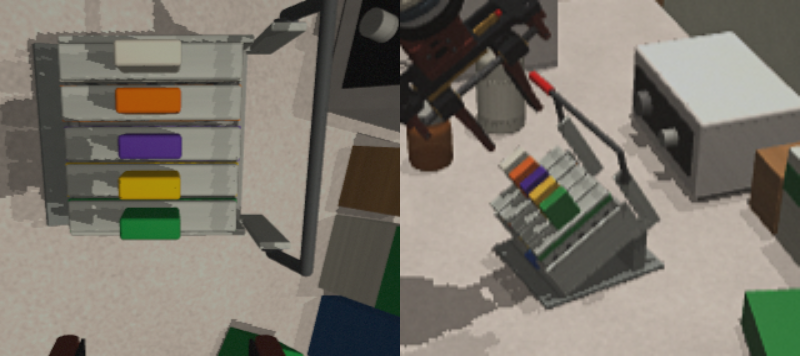

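The purple block now lines up with the others (x +0.4, y −0.4 mm), flush with them in both views, and the bar is still open. Next: untilt and go above the grip.

```bash
python3 jog.py '[[[0,0,0,0.1047,0,0],[0,0,0,0.1047,0,0],[0,0,0,0.1047,0,0],[0,0,0,0.1047,0,0],[0,0,0,0.1047,0,0]]]' 50|sed -n 1,3p; python3 jog.py '[[[30,23.7,-2,0,0,0],[30,23.7,-2,0,0,0],[30,23.7,-2,0,0,0],[30,23.7,-2,0,0,0],[30,23.7,-2,0,0,0]]]'|sed -n 1,3p; python3 jog.py '[[[29,23.7,0,0,0,0],[0,0,0,0,0,0],[0,0,0,0,0,0]]]'|sed -n 1,3p
python3 - <<'E'
from h import *
s=get('side');c=get("scene")
bs=blobs(s,170,8,150,80,10,(270,150,330,195));bc=blobs(c,170,8,150,80,10,(280,200,420,300)); print([b[:2] for b in bs+bc])
X=tri((s,bs[0][0]),(c,bc[0][0]));print(X)
delta([X[0][0],X[0][1],X[0][2]-3])
E
```

```text
t: 17.33
ee_pos: [473.9, 4.4, 283.6]
orientation: [-1.997, -2.42, 0.016]
t: 17.75
ee_pos: [561.9, 176.2, 291.5]
orientation: [-1.998, -2.422, 0.012]
t: 18.0
ee_pos: [579.3, 208.8, 290.7]
orientation: [-1.995, -2.424, 0.012]
[([303.6, 167.1], [298, 163, 11, 9, 34]), ([353.5, 254.1], [344, 247, 21, 15, 123])]
(array([579.16861299, 205.34066722, 199.50491711]), [0.1, 0.1])
tool axes [[-0.19, 0.982, -0.003], [0.982, 0.19, -0.008], [-0.007, -0.004, -1.0]] F [-0.5 -0.8  0.6]
pos [578.5 206.4 291.3] d tool [-0.9  1.1 94.8]
```

```bash
python3 jog.py '[[[-1,1,30,0,0,0],[0,0,30,0,0,0],[0,0,23,0,0,0],[0,0,10,0,0,0],[0,0,0,0,0,0]]]'|sed -n 1,4p; python3 jog.py '[[[0,0,0,0,0,0],[0,0,0,0,0,0],[0,0,0,0,0,0],[0,0,0,0,0,0],[0,0,0,0,0,0]]]' 8 >/dev/null;  python3 jog.py '[[[0,0,0,0,0,0],[0,0,0,0,0,0],[0,0,0,0,0,0],[0,0,0,0,0,0]]]'
```

```text
t: 18.52
ee_pos: [578.4, 203.5, 197.1]
orientation: [-2.0, -2.417, 0.015]
ft_force: [-0.2, -0.1, -0.3]
t: 19.27
ee_pos: [580.0, 205.0, 200.0]
orientation: [-2.0, -2.42, 0.008]
ft_force: [-4.4, -1.6, 5.7]
width: 11.1
grasp_force: 30.0
```

```bash
python3 jog.py '[[[0,-3.7,1.2,0,0,0],[0,-9.9,5,0,0,0],[0,-8.2,7.2,0,0,0],[0,0,0,0,0,0]]]'|sed -n 1,5p; python3 jog.py '[[[0,-6.2,9,0,0,0],[0,-3.8,10.3,0,0,0],[0,0,0,0,0,0]]]'|sed -n 1,5p
```

```text
t: 19.6
ee_pos: [559.8, 201.2, 187.0]
orientation: [2.001, 2.421, -0.002]
ft_force: [2.2, 1.4, 2.3]
width: 11.1
t: 19.85
ee_pos: [548.3, 199.0, 166.4]
orientation: [-2.0, -2.42, 0.008]
ft_force: [0.1, 1.2, -2.2]
width: 11.1
```

```bash
python3 jog.py '[[[0,-1.1,11,0,0,0],[0,1.6,10.8,0,0,0],[0,0,0,0,0,0]]]'|sed -n 1,5p; python3 jog.py '[[[0,2.2,5.2,0,0,0],[0,0,0,0,0,0],[0,0,0,0,0,0]]]'|sed -n 1,5p
```

```text
t: 20.1
ee_pos: [546.3, 198.6, 142.9]
orientation: [-1.998, -2.416, 0.016]
ft_force: [-4.8, 1.9, -3.7]
width: 11.2
t: 20.35
ee_pos: [547.3, 198.8, 137.7]
orientation: [-1.997, -2.415, 0.02]
ft_force: [-9.0, 2.0, -3.1]
width: 10.9
```

```bash
python3 jog.py '[[[0,3,2,0,0,0],[0,0,0,0,0,0]]]'|sed -n 1,5p; python3 jog.py '[[[0,1.5,2,0,0,0],[0,0,0,0,0,0],[0,0,0,0,0,0]]]'|sed -n 1,5p
python3 - <<'E'
from h import *
s=get('side');c=get("scene")
bs=blobs(s,170,8,150,80,10,(270,170,330,230));bc=blobs(c,170,8,150,80,10,(280,200,420,300)); print([b[:2] for b in bs+bc])
E
```

```text
t: 20.52
ee_pos: [548.0, 198.9, 135.0]
orientation: [-1.995, -2.412, 0.026]
ft_force: [-15.4, 0.5, -1.9]
width: 11.3
t: 20.77
ee_pos: [548.7, 199.1, 132.7]
orientation: [-1.994, -2.412, 0.028]
ft_force: [-17.4, 2.3, -2.4]
width: 11.3
[([296.0, 189.6], [295, 187, 4, 6, 14]), ([369.4, 275.7], [366, 273, 8, 7, 32])]
```

```bash
python3 jog.py '[[[0,0,2.5,0,0,0],[0,0,0,0,0,0],[0,0,0,0,0,0]]]'|sed -n 1,5p; python3 jog.py '[[[0,0,2.5,0,0,0],[0,0,0,0,0,0],[0,0,0,0,0,0]]]'|sed -n 1,5p
```

```text
t: 21.12
ee_pos: [549.5, 199.2, 130.5]
orientation: [-1.995, -2.413, 0.026]
ft_force: [-15.3, 1.2, -2.0]
width: 10.9
t: 21.37
ee_pos: [550.2, 199.4, 128.3]
orientation: [-1.995, -2.414, 0.023]
ft_force: [-13.1, 1.1, -2.7]
width: 11.1
```

```bash
python3 jog.py '[[[0,0,0,0,0,0],[0,0,0,0,0,0],[0,0,0,0,0,0],[0,0,0,0,0,0],[0,0,0,0,0,0]]]' 50|sed -n 1,5p; python3 jog.py '[[[0,0,-30,0,0,0],[0,0,-35,0,0,0],[0,0,-35,0,0,0],[0,0,0,0,0,0],[0,0,0,0,0,0]]]'|sed -n 1,5p
python3 - <<'E'
from h import *
s=get('side');c=get("scene")
bs=blobs(s,170,8,150,80,10,(270,160,330,230));bc=blobs(c,170,8,150,80,10,(280,200,420,300)); print([b[:2] for b in bs+bc])
for b in bs: print(tri((s,b[0]),(c,bc[0][0])))
E
```

```text
t: 21.78
ee_pos: [556.5, 200.3, 131.3]
orientation: [-2.001, -2.42, 0.006]
ft_force: [-0.2, 0.4, -0.5]
width: 41.2
t: 22.2
ee_pos: [557.9, 200.9, 233.6]
orientation: [2.001, 2.42, -0.0]
ft_force: [-0.9, 1.2, -0.9]
width: 49.9
[([294.6, 188.6], [290, 184, 10, 10, 32]), ([341.3, 249.3], [338, 244, 10, 15, 25]), ([361.8, 273.3], [353, 267, 20, 14, 94])]
(array([547.6278236 , 142.90231948, 167.2036964 ]), [14.1, 14.1])
```

```bash
python3 -c "
from h import *
s=get('side');c=get('scene');print(tri((s,(294.6,188.6)),(c,(361.8,273.3))))
delta([550.5,201.8,165])"; python3 jog.py '[[[0,-7,20,0,0,0],[0,0,20,0,0,0],[0,0,15,0,0,0],[0,0,0,0,0,0],[0,0,0,0,0,0]]]' 0|sed -n 1,5p;python3 jog.py '[[[0,0,0,0,0,0],[0,0,0,0,0,0],[0,0,0,0,0,0],[0,0,8,0,0,0],[0,0,0,0,0,0]]]'
```

```text
(array([550.80081534, 200.84003252, 138.28904461]), [0.1, 0.1])
tool axes [[-0.188, 0.982, -0.002], [0.982, 0.188, -0.007], [-0.007, -0.003, -1.0]] F [-0.3 -0.8 -0.6]
pos [555.4 200.1 229.5] d tool [ 2.7 -4.  64.5]
t: 22.82
ee_pos: [548.1, 198.6, 174.4]
orientation: [-1.999, -2.418, 0.013]
ft_force: [-0.3, 0.3, 0.2]
width: 20.3
t: 23.23
ee_pos: [548.7, 198.8, 167.3]
orientation: [-2.0, -2.42, 0.008]
ft_force: [-2.0, -0.9, -0.0]
width: 0.7
grasp_force: 0.0
```

Fingers shut. Pressing down on the grip in small steps.

```bash
for i in 1; do python3 jog.py '[[[0,2,3,0,0,0],[0,0,3,0,0,0],[0,0,0,0,0,0]]]'|sed -n 1,4p; python3 jog.py '[[[0,0,2,0,0,0],[0,0,0,0,0,0]]]'|sed -n 1,4p; python3 jog.py '[[[0,0,2,0,0,0],[0,0,0,0,0,0]]]'|sed -n 1,4p; done
```

```text
t: 23.48
ee_pos: [550.8, 199.2, 161.3]
orientation: [-2.0, -2.42, 0.009]
ft_force: [-0.4, 0.4, 0.0]
t: 23.65
ee_pos: [550.8, 199.3, 159.6]
orientation: [-2.0, -2.42, 0.008]
ft_force: [-0.2, 0.4, -0.2]
t: 23.82
ee_pos: [551.4, 199.4, 158.1]
orientation: [-2.001, -2.42, 0.007]
ft_force: [-0.3, -1.5, 0.6]
```

```bash
python3 jog.py '[[[0,0,2,0,0,0],[0,0,0,0,0,0]]]'|sed -n 1,4p; python3 jog.py '[[[0,0,2,0,0,0],[0,0,0,0,0,0]]]'|sed -n 1,4p; python3 jog.py '[[[0,0,1.5,0,0,0],[0,0,0,0,0,0]]]'|sed -n 1,4p
```

```text
t: 23.98
ee_pos: [551.8, 199.5, 156.3]
orientation: [-2.001, -2.421, 0.005]
ft_force: [0.6, -0.6, 2.2]
t: 24.15
ee_pos: [551.9, 199.5, 155.8]
orientation: [-2.001, -2.421, 0.005]
ft_force: [-2.5, -1.7, 14.5]
t: 24.32
ee_pos: [552.0, 199.6, 155.5]
orientation: [-2.001, -2.421, 0.004]
ft_force: [-5.7, -2.4, 25.0]
```

Hard stop (25 N, no more travel). I retreat and check.

```bash
python3 jog.py '[[[0,0,-30,0,0,0],[0,0,-35,0,0,0],[0,0,-35,0,0,0],[0,0,-30,0,0,0],[0,0,0,0,0,0]]]' 60|sed -n 1,5p; python3 jog.py '[[[-20,10,-10,0,0,0],[-20,10,-10,0,0,0],[0,0,0,0,0,0],[0,0,0,0,0,0]]]'|sed -n 1,4p
python3 - <<'E'
from h import *
s=get('side');c=get("scene");w=get("wrist")
bs=blobs(s,170,8,150,80,10,(270,170,310,200));bc=blobs(c,170,8,150,80,10,(345,260,420,300)); print([b[:2] for b in bs+bc])
bw=blobs(w,172,6,150,60,60,(200,0,480,300)); print([b[:2] for b in bw])
print(tri((s,bs[0][0]),(c,bc[0][0])),tri((s,bs[0][0]),(w,bw[0][0])))
b=cv2.resize(s["img"][130:290,240:420,::-1],(400,356)); a=cv2.resize(w["img"][:400,100:549,::-1],(400,356))
cv2.imwrite("pics/both6.png",np.hstack([a,b]))
E
```

```text
t: 24.73
ee_pos: [554.1, 200.6, 288.8]
orientation: [2.0, 2.419, 0.005]
ft_force: [1.2, -0.2, 0.4]
width: 30.2
t: 25.07
ee_pos: [578.8, 163.6, 301.9]
orientation: [-2.002, -2.418, 0.008]
ft_force: [-0.4, -0.6, -1.1]
[([294.2, 189.1], [290, 185, 10, 10, 37]), ([361.9, 275.2], [353, 269, 20, 14, 99])]
[([309.5, 162.0], [302, 128, 16, 69, 1006])]
(array([550.98096568, 203.01272702, 135.12032116]), [0.8, 0.8]) (array([549.75770981, 202.39100035, 135.99414798]), [0.2, 0.2])
```

View pics/both6.png

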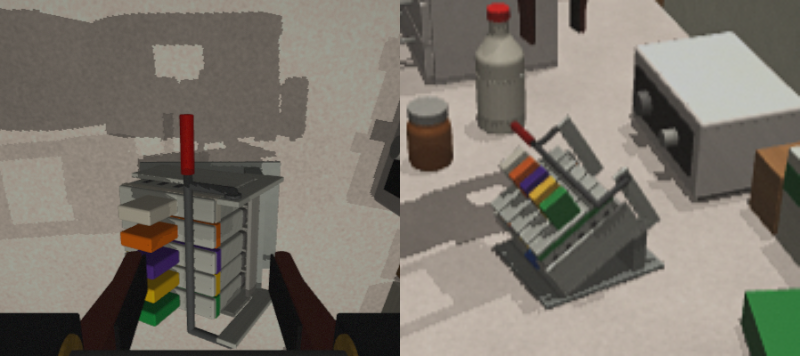

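The bar lies closed, with its grip back within 1 mm of its starting point. The purple cassette is in line with the packs and the gripper is clear.

```bash
python3 -c "
from workcell import ctrl
print(ctrl.close_job())"
```

```text
the job is handed in; nothing more can be done
None
```

I handed the job in at about 25 s of the 64 s allowed, with the purple cassette home and released in the empty place, the bar closed to its stop and the gripper clear; the judge's result was not shown.

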